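Point out the stray toddler spoon and its place on the spoon rest

ROBOT

A 7-joint arm with a two-finger parallel gripper is mounted at the origin on the work surface. World frame = base frame: x ahead of the robot, y to its left, z up, the work surface at z = 0. Lengths are in mm, angles in rad, forces in N, time in s.
With the tool pointing down it reaches from about 400 to 875 mm from the base axis. Payload 6.5 kg.
Tool frame: the origin (TCP) lies at the very end of the fingers, on their centre line; the grasp point (between the pads) lies 19 mm behind it (bot.grasp_offset is the distance from the TCP to the grasp point, in mm); z points along the fingers, y is the direction in which the jaws open and shut (so a half turn about z gives the same grasp; the last joint's range is limited). The gripper opens to 88 mm and grips with 3 to 60 N. Pads are 18 mm wide; open, the fingers measure 123 mm over their backs; the gripper's body (75 mm by 187 mm) begins 45 mm behind the grasp point.
Start: joints at [-1.371, 0.536, -0.004, 1.538, 0.003, 1.067, -0.071], TCP at [170.739, 627.167, 211.616] pointing down, gripper open.
Joint ranges: [-2.7, 2.7], [-0.37, 2.16], [-1.27, 1.26], [0.24, 2.4], [-1.31, 4.45], [0.19, 1.91], [-2.76, 2.76]. Speed limits (rad/s): [2.39, 2.39, 3.14, 3.14, 3.14, 3.14, 3.14].

INTERFACE

Orientations are given as a rotation vector (axis times angle).
In Python, from plant import get_obs, vision, close_job, bot gives the robot as it stands.
- The arm moves only by the tool play_rows, never from a script. Its argument "increments" is a list of rows, each a list of 3 entries, a list of its own where there are three numbers: the shift along the world's x, y, z in units of 50 mm (1.0 is 50 mm), then the turn about the world's z in units of 8 degrees (1.0 is 8 degrees), then the finger opening in mm, from 0 to 88.1. A call has 1 to 8 rows; each row shifts and turns the commanded pose from where the row before left it; what a row does not reach is not made up. A row lasts 1/10 s, in which the tool goes at most 50 mm and 8.59 degrees, less where a joint would pass 70% of its speed; a pose out of reach is approached as far as the arm can. A call is refused whole if a number of a shift passes 1 or a number of a turn 1, either way. A call with a gripper value outside its range is refused whole. The fingers move at their own pace and stop on an object; the grip force is fixed at half the most. Time passes only in rows, so rows that do not move let the fingers close. It gives the time, the measured TCP pose, the force and the opening at its end, in the units of the state.
- get_obs(): the state, without advancing time (a new reading comes with each control period).
- vision.snapshot(name): name is "scene" or "top" or "wrist"; returns the picture (480x640x3 uint8, red, green, blue); there is no depth.
- vision.get_calibration(name): a dict with "vfov" (degrees; the focal length in pixels is half the picture's height over the tangent of half this angle, whatever the lens; pixels are square), "cx", "cy" (the principal point, pixels), "dist" ([k1, k2, p1, p2, k3] as OpenCV has them; the pictures are not rectified), "world_from_camera" (4x4, takes a point from camera to world coordinates). Camera axes: x right, y up, looking along -z (the intrinsics and any distortion apply to the point x, -y, -z); pixel columns grow to the right and rows downward; lengths in mm; the calibration is good to about 2 mm. A picture is of the moment at which its call begins: read the wrist's pose just before it. get_calibration takes no time and is no camera call; for the wrist camera it gives the pose at the moment of the call.
- close_job(): hands the job in, once; it reports no verdict.
Trained networks look in the newest picture that a camera, given by its name, has taken for a name from the list of things; names that differ only in an ending like _2 or _b are one class to them, and where a whole thing is asked for, a point or a joint stands for the part that bears it (a point fixed in the world has none). Each returns a list of dicts, best first, with "score" (0 to 1); they miss things now and then, are a little off and sometimes report something else, mostly with a low value. They report only what shows in the picture. A call takes as long as a camera call.
- vision.search_frame(camera, target): "xy" ([column, row] as shares, 0 to 1, of the picture: columns of its width, rows of its height, amid what is visible of it).
- vision.landmark_of(camera, target): "xy" ([column, row] as shares, 0 to 1, of the picture: columns of its width, rows of its height: a listed point, or the origin of a listed thing).
The state is a dict: "t": time; "joint_positions": joint angles; "qd": joint speeds; "tau": joint torques, N m; "eef_pos": TCP position; "orientation": TCP orientation; "force": force on the tool from outside, world axes, zero at the start; "torque": the same for the moment, N m; "finger_gap": finger opening in mm.
Only numpy, scipy, OpenCV 4.12 (cv2) and the standard library are available. Lean on these libraries where they do the work, as an engineer would, in place of code of your own. Each camera call takes 0.05 s, during which the arm holds its last target.

TASK

Show whoever is clearing up where the stray toddler spoon belongs: point down at the bowl of the spoon lying on the bare board, fingertips a few centimetres above it, and stay there about two seconds; then point in the same way at the middle of the empty hollow of the spoon rest, stay about two seconds, and finish still pointing there. Touch, move and lift nothing, and travel well above the things, coming down low over nothing but these two places.

Things in the scene. Friction and masses are not known exactly. Their poses are not given: they have to be found in the camera images.
- stray_spoon: stainless toddler spoon lying on the bare board, 140 mm long, 9 mm high, any direction. Origin: centre of its underside; x runs along the spoon towards its bowl (bowl tip at x = +70, handle end at x = -70 mm), z up.
- stray_spoon_bowl (a point): centre of the stray spoon's oval bowl (46 x 32 mm), 47 mm from the spoon's origin along its x, 4 mm above its underside; the bowl's rim is 5 mm above this point. Axes as the spoon's.
- spoon_rest: white ceramic double spoon rest, 120 mm long (x) by 112 mm wide (y), 13 mm high: two hollows side by side, each 44 mm wide inside with a 6 mm thick floor, round at the +x end, open at the -x end where handles lie out; their centre lines are at y = +26 and -26 mm. One hollow, either one, holds the other spoon. Origin: centre of its underside (round ends reach x = +60, open ends x = -60 mm), z up.
- empty_hollow (a point): point on the floor of the spoon rest's empty hollow, on the hollow's centre line and about its middle (10 mm from the rest's origin towards the round end). x along the hollow towards its round end, y across it, z up; the rim stands 7 mm above this point.
- seated_spoon: the other, identical stainless toddler spoon, lying in the occupied hollow of the spoon rest with its bowl at the round end and its handle out over the open end. Origin and axes as the stray spoon's.
- bear_plate: pale mint-green suction plate in the outline of a bear's head: round dish 148 mm across with two round ear dishes, about 166 mm long and 162 mm wide overall, 25 mm high, red foot. Origin: centre of the round dish at the underside; ears towards +x.
- thermal_cup: aluminium thermal cup with a blue screw-top lid on, 69 mm across, 106 mm high. Origin: centre of its underside.
- snack_pot: clear snack pot with a yellow cap, 66 mm across, 70 mm high. Origin: centre of its underside.
- toddler_mug: green plastic mug, 68 mm across, 65 mm high, handle at its +y. Origin: centre of its underside.
- small_bowl: orange plastic bowl, 92 mm across, 36 mm high. Origin: centre of its underside.
- board: wooden cutting board laid across the opened drawer, 370 mm (x) by 662 mm (y), 22 mm thick; everything above stands on it. Fixed. Origin: centre of its underside, at the height of the robot's base plane; its top is 22 mm up.

How it is judged:
By the outcome, as a careful person would: the job done as asked, in the order asked, and still so for the second after the job is handed in, with the robot touching nothing.
It also fails if it takes over 45 s, if anything falls off the work surface, if the arm or the gripper's body presses on something with over 40 N, if the wrist force passes 120 N, or if a joint passes its speed limit or range.

## Working session

There is one attempt and no reset: what is moved stays moved. The work goes in short steps, Python scripts to look and compute and a tool call to move; the robot and the scene stay as the last step left them, time stands still between calls to the robot, and variables do not carry over. Pictures are saved under pics/ and viewed, and the job is handed in when it is done.

Besides the shell and the picture viewer there is one more tool, called by a JSON object that holds its "fn" and its "kwargs". play_rows: Moves the arm, as the interface text tells. Its arguments: {"type":"object","properties":{"increments":{"type":"array"}},"required":["increments"]}

```bash
mkdir -p pics; ls; python3 - <<'E'
from plant import get_obs, vision, bot
import cv2
o=get_obs(); print(o['t'],o['eef_pos'],o['orientation'],o['finger_gap'])
for n in ("top","scene"):
    im=vision.snapshot(n); cv2.imwrite(f'pics/{n}1.png',im[:,:,::-1])
    c=vision.get_calibration(n); print(n,c)
    for t in ("stray_spoon_bowl","empty_hollow","stray_spoon","spoon_rest"):
        print(t,[(round(d['score'],2),[round(d['xy'][0]*640),round(d['xy'][1]*480)]) for d in vision.landmark_of(n,t)][:3])
E
```

```text
pics
0.0 [170.57950061 626.57562941 210.74105372] [-4.16134582e-01 -3.11380107e+00  2.63216310e-03] 87.92724155610142
top {'vfov': 51.604861446210634, 'cx': 313.49503091484905, 'cy': 234.52205327872147, 'dist': array([0.03303815, 0.        , 0.        , 0.        , 0.        ]), 'world_from_camera': array([[-2.66530301e-02,  9.90050753e-01, -1.38163390e-01,
         4.89215025e+02],
       [-9.99394530e-01, -2.32984131e-02,  2.58410064e-02,
         1.43259941e+01],
       [ 2.23649201e-02,  1.38768477e-01,  9.90072280e-01,
         9.34641406e+02],
       [ 0.00000000e+00,  0.00000000e+00,  0.00000000e+00,
         1.00000000e+00]])}
stray_spoon_bowl []
empty_hollow []
stray_spoon [(0.68, [425, 277])]
spoon_rest [(0.84, [198, 301])]
scene {'vfov': 44.32892809918448, 'cx': 317.6391319218153, 'cy': 241.27107226740398, 'dist': array([0.0488669, 0.       , 0.       , 0.       , 0.       ]), 'world_from_camera': array([[-1.39299213e-01, -7.08034435e-01,  6.92302656e-01,
         1.32385834e+03],
       [ 9.90221092e-01, -9.42237860e-02,  1.02878897e-01,
         1.24826322e+02],
       [-7.61042466e-03,  6.99863642e-01,  7.14235931e-01,
         8.10245970e+02],
       [ 0.00000000e+00,  0.00000000e+00,  0.00000000e+00,
         1.00000000e+00]])}
stray_spoon_bowl [(0.59, [202, 241]), (0.48, [260, 290])]
empty_hollow []
stray_spoon [(0.93, [207, 223]), (0.58, [355, 302])]
spoon_rest [(0.74, [427, 233])]
```

View pics/top1.png

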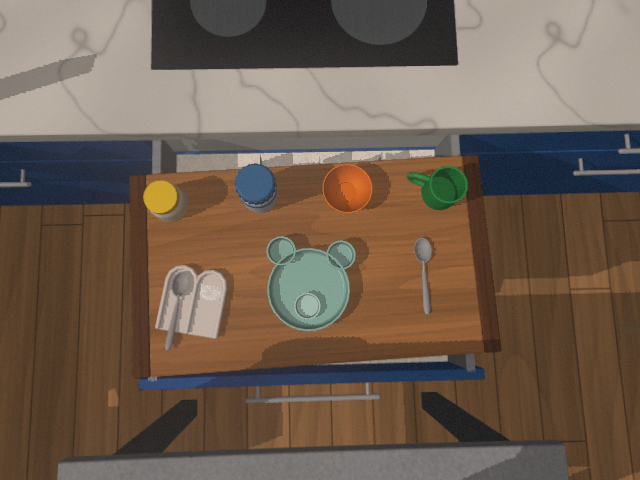

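View pics/scene1.png

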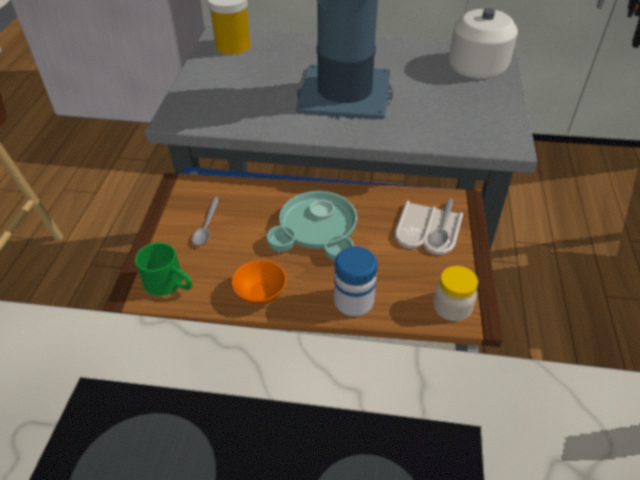

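The top view shows the stray spoon with its bowl at about (423,250) and handle end at (427,312). The rest is at about (195,301), with its right hollow empty (about 209,300) and its round end up. I'll zoom in to measure.

```bash
cat > h.py <<'E'
import numpy as np, cv2
from plant import vision
def K(c):
    f=240/np.tan(np.radians(c['vfov']/2)); return np.array([[f,0,c['cx']],[0,f,c['cy']],[0,0,1.]])
def ray(c,uv,z):
    p=cv2.undistortPoints(np.array([[uv]],float),K(c),np.array(c['dist']))[0,0]
    T=c['world_from_camera']; d=T[:3,:3]@np.array([p[0],-p[1],-1]); o=T[:3,3]
    return o+d*(z-o[2])/d[2]
def proj(c,P):
    T=c['world_from_camera']; q=T[:3,:3].T@(np.array(P,float)-T[:3,3]); q=q*[1,-1,-1]
    return cv2.projectPoints(q[None],np.zeros(3),np.zeros(3),K(c),np.array(c['dist']))[0][0,0]
E
python3 - <<'E'
import cv2,numpy as np
a=cv2.imread('pics/top1.png');b=cv2.imread('pics/scene1.png')
z=lambda im,x,y,w,h:cv2.resize(im[y:y+h,x:x+w],(400,400*h//w),interpolation=cv2.INTER_CUBIC)
cv2.imwrite('pics/z1.png',np.hstack([z(a,145,255,100,100),z(a,375,230,100,100)]))
cv2.imwrite('pics/z2.png',np.hstack([z(b,380,180,100,100),z(b,155,180,100,100)]))
E
```

```text
(no output)
```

View pics/z1.png

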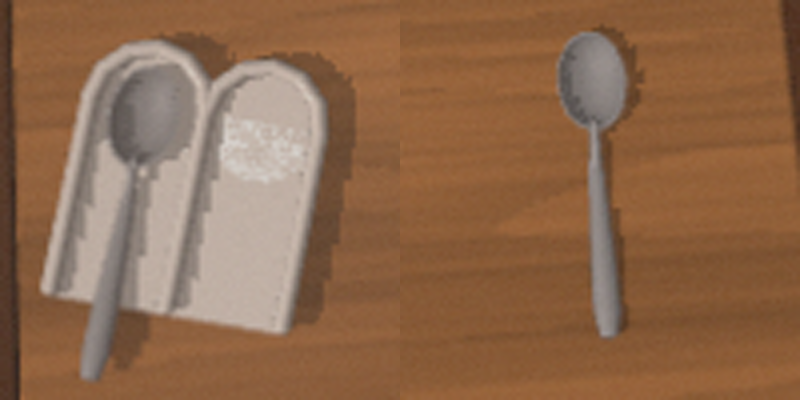

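View pics/z2.png

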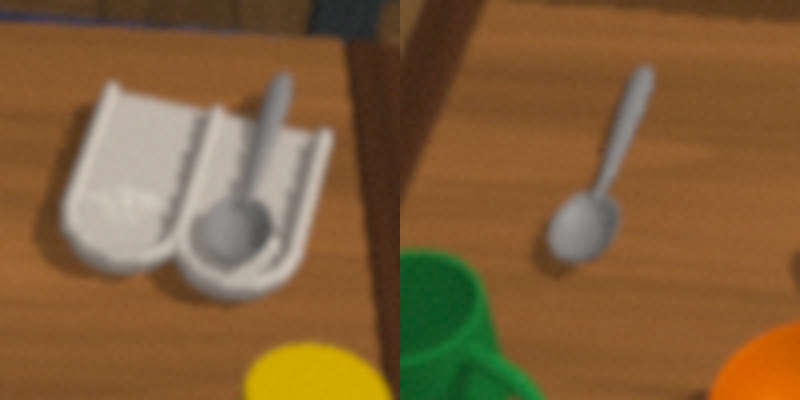

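```bash
python3 - <<'E'
from h import *
c=vision.get_calibration('top'); s=vision.get_calibration('scene')
P=lambda x,y:(145+x/4,255+y/4); Q=lambda x,y:(375+(x-400)/4,230+y/4)
tip=ray(c,Q(587,32),30);end=ray(c,Q(608,335),27);bc=ray(c,Q(593,80),28)
print('spoon',tip,end,np.linalg.norm(tip-end),bc)
d=(tip-end)[:2];d/=np.linalg.norm(d); print('from ends',(tip+end)[:2]/2+47*d, 'yaw',np.degrees(np.arctan2(d[1],d[0])))
A=ray(c,P(42,292),35);B=ray(c,P(288,332),35);L=ray(c,P(145,42),35);R=ray(c,P(270,62),35)
print('rest',A,B,L,R,np.linalg.norm(A-B),np.linalg.norm(L-R))
# frame
yv=(A-B)[:2]/np.linalg.norm(A-B); xv=np.array([yv[1],-yv[0]])
mid=(A+B)[:2]/2; top=(L+R)[:2]/2; print('len',(top-mid)@xv, 'side',(top-mid)@yv)
org=mid+60*xv; org2=(top-60*xv)
print('yaw',np.degrees(np.arctan2(xv[1],xv[0])),org,org2)
o=(org+org2)/2; h=o+10*xv-26*yv; print('hollow',h)
# scene cross-check
P2=lambda x,y:(380+x/4,180+y/4); Q2=lambda x,y:(155+(x-400)/4,180+y/4)
print('scene bowl',ray(s,Q2(583,227),28),'ends',ray(s,Q2(560,262),30),ray(s,Q2(648,70),27))
print('proj hollow in scene zoom',(proj(s,[*h,28])-[380,180])*4,'top zoom',(proj(c,[*h,28])-[145,255])*4)
E
```

```text
spoon [ 604.27919662 -208.841258     30.        ] [ 466.20869701 -211.04944096   27.        ] 138.12074042301637 [ 582.18427818 -210.82546186   28.        ]
from ends [ 582.23793711 -209.19376729] yaw 0.9162621895857429
rest [454.92834538 273.87749247  35.        ] [434.26673066 166.2096692   35.        ] [564.09007777 230.31169292  35.        ] [553.62852137 174.49052561  35.        ] 109.63239708101321 56.7930178983493
len 115.53917853054004 side 4.207752405229572
yaw -10.863081192931668 [503.52235922 208.73582039] [499.93447837 213.7088697 ]
hollow [506.6491928  183.80362912]
scene bowl [ 582.78044633 -206.58512037   28.        ] ends [ 608.16256986 -209.91945559   30.        ] [ 469.47906458 -205.44215675   27.        ]
proj hollow in scene zoom [126.49867993 191.09582961] top zoom [251.65707032 167.99691153]
```

Both views agree. The bowl is at about (582,-209) and the empty hollow at about (507,183). The lengths come out at 138 mm against 140 and 110 mm against 112. I'll close the fingers so the arm points precisely, then travel at about z = 250.

{"fn": "play_rows", "kwargs": {"increments": [[[0.26,-0.3,0.1],0,0],[[0.26,-0.5,0.1],0,0],[[0.26,-0.54,0.1],0,0],[[0.26,-0.54,0.1],0,0],[[0.26,-0.54,0.1],0,0],[[0.26,-0.54,0.1],0,0],[[0.26,-0.54,0.1],0,0],[[0.26,-0.54,0.1],0,0]]}}

```text
t: 1.3
eef_pos: [276.1, 422.6, 252.2]
orientation: [0.418, 3.113, 0.0]
force: [0.5, -0.6, -0.3]
finger_gap: 26.1
```

{"fn": "play_rows", "kwargs": {"increments": [[[0.26,-0.54,0],0,0],[[0.26,-0.54,0],0,0],[[0.26,-0.54,0],0,0],[[0.26,-0.54,0],0,0],[[0.26,-0.54,0],0,0],[[0.26,-0.54,0],0,0],[[0.26,-0.54,0],0,0],[[0.26,-0.54,0],0,0]]}}

```text
t: 2.1
eef_pos: [379.2, 206.6, 252.0]
orientation: [0.418, 3.113, 0.001]
force: [0.7, 0.0, -0.3]
finger_gap: 0.3
```

{"fn": "play_rows", "kwargs": {"increments": [[[0.26,-0.54,0],0,0],[[0.26,-0.54,0],0,0],[[0.26,-0.54,0],0,0],[[0.26,-0.54,0],0,0],[[0.26,-0.54,0],0,0],[[0.26,-0.54,0],0,0],[[0.26,-0.54,0],0,0],[[0.26,-0.54,0],0,0]]}}

```text
t: 2.9
eef_pos: [482.4, -9.3, 252.1]
orientation: [0.418, 3.113, 0.001]
force: [-0.0, 0.6, 0.4]
finger_gap: 0.3
```

{"fn": "play_rows", "kwargs": {"increments": [[[0.26,-0.52,0],0,0],[[0.26,-0.52,0],0,0],[[0.26,-0.52,0],0,0],[[0.26,-0.52,0],0,0],[[0.26,-0.52,0],0,0],[[0.26,-0.52,0],0,0],[[0.24,-0.5,0],0,0],[[0.19,-0.37,0],0,0]]}}

```text
t: 3.7
eef_pos: [581.4, -209.6, 252.1]
orientation: [0.42, 3.113, -0.001]
force: [0.8, -0.1, 0.2]
finger_gap: 0.5
```

```bash
python3 - <<'E'
from h import *
from plant import get_obs
o=get_obs(); print(o['t'],o['eef_pos'])
c=vision.get_calibration('wrist'); im=vision.snapshot('wrist'); 
print([(d['score'],d['xy'],ray(c,[d['xy'][0]*640,d['xy'][1]*480],26)) for d in vision.landmark_of('wrist','stray_spoon_bowl')][:2])
print(proj(c,[582,-209,26]),proj(c,o['eef_pos']),c['world_from_camera'][:3,3])
p=proj(c,[582,-209,26]); im=im[:,:,::-1].copy(); cv2.drawMarker(im,tuple(int(round(v)) for v in p),(0,0,255),0,12)
cv2.imwrite('pics/w1.png',im)
E
```

```text
3.7 [ 581.43385499 -209.57674538  252.12100196]
[(0.84, [0.503, 0.4125], array([ 583.69010156, -206.99574213,   26.        ]))]
[319.95235138 197.10478448] [318.7729399  275.12431294] [ 505.05787551 -187.94999659  425.8478844 ]
```

View pics/w1.png

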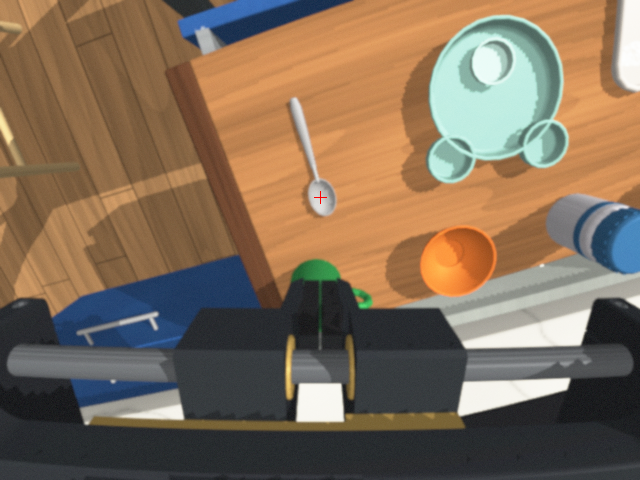

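The wrist view puts the predicted point (320,197) in the middle of the spoon bowl. I'll descend straight down to z ≈ 65.

{"fn": "play_rows", "kwargs": {"increments": [[[0.03,0.03,-0.4],0,0],[[0,0,-0.6],0,0],[[0,0,-0.6],0,0],[[0,0,-0.6],0,0],[[0,0,-0.6],0,0],[[0,0,-0.5],0,0],[[0,0,-0.3],0,0],[[0,0,-0.14],0,0]]}}

```text
t: 4.6
eef_pos: [582.6, -204.3, 63.7]
orientation: [-0.416, -3.112, -0.001]
force: [0.0, 1.2, -0.3]
finger_gap: 0.4
```

{"fn": "play_rows", "kwargs": {"increments": [[[0,0,0],0,0],[[0,0,0],0,0],[[0,0,0],0,0],[[0,0,0],0,0],[[0,0,0],0,0],[[0,0,0],0,0],[[0,0,0],0,0],[[0,0,0],0,0]]}}

```text
t: 5.4
eef_pos: [583.7, -204.8, 64.6]
orientation: [0.416, 3.114, 0.0]
force: [-0.7, -0.6, 0.4]
finger_gap: 0.7
```

{"fn": "play_rows", "kwargs": {"increments": [[[0,0,0],0,0],[[0,0,0],0,0],[[0,0,0],0,0],[[0,0,0],0,0],[[0,0,0],0,0],[[0,0,0],0,0],[[0,0,0],0,0],[[0,0,0],0,0]]}}

```text
t: 6.2
eef_pos: [583.7, -204.8, 64.6]
orientation: [0.416, 3.114, -0.0]
force: [-0.4, -0.0, -0.4]
finger_gap: 0.5
```

```bash
python3 - <<'E'
from h import *
from plant import get_obs
o=get_obs(); print(o['t'],o['eef_pos'])
for n in('top','scene'):
    im=vision.snapshot(n)[:,:,::-1]
    x,y=((345,170) if n=='top' else (130,120))
    cv2.imwrite(f'pics/{n}2.png',cv2.resize(im[y:y+150,x:x+150],(600,600)))
E
```

```text
6.2 [ 583.73717693 -204.82859144   64.60895383]
```

View pics/scene2.png

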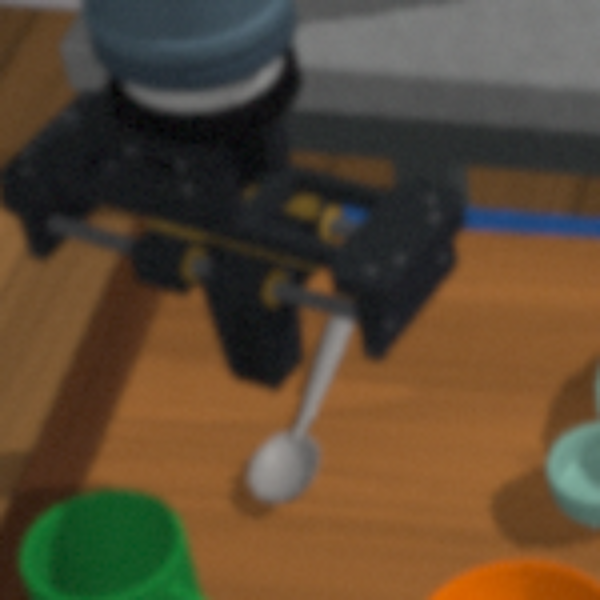

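The fingertip sits above the bowl, but y has settled about 4 mm off. I'll correct that and then hold for the full two seconds.

{"fn": "play_rows", "kwargs": {"increments": [[[-0.02,-0.07,0],0,0],[[0,0,0],0,0],[[0,0,0],0,0],[[0,0,0],0,0],[[0,0,0],0,0],[[0,0,0],0,0],[[0,0,0],0,0],[[0,0,0],0,0]]}}

```text
t: 7.1
eef_pos: [582.8, -208.3, 64.6]
orientation: [0.416, 3.114, -0.0]
force: [0.9, -0.1, 0.2]
finger_gap: 0.5
```

{"fn": "play_rows", "kwargs": {"increments": [[[0,0,0],0,0],[[0,0,0],0,0],[[0,0,0],0,0],[[0,0,0],0,0],[[0,0,0],0,0],[[0,0,0],0,0],[[0,0,0],0,0],[[0,0,0],0,0]]}}

```text
t: 7.9
eef_pos: [582.7, -208.3, 64.6]
orientation: [-0.416, -3.114, -0.0]
force: [0.4, -0.3, 0.4]
finger_gap: 0.5
```

{"fn": "play_rows", "kwargs": {"increments": [[[0,0,0],0,0],[[0,0,0],0,0],[[0,0,0],0,0],[[0,0,0],0,0],[[0,0,0],0,0]]}}

```text
t: 8.4
eef_pos: [582.7, -208.3, 64.6]
orientation: [0.416, 3.114, 0.0]
force: [-0.2, -0.8, 0.1]
finger_gap: 0.6
```

{"fn": "play_rows", "kwargs": {"increments": [[[0,0,0.3],0,0],[[0,0,0.6],0,0],[[0,0,0.6],0,0],[[0,0,0.6],0,0],[[0,0,0.6],0,0],[[0,0,0.6],0,0],[[0,0,0.4],0,0],[[0,0,0],0,0]]}}

```text
t: 9.2
eef_pos: [584.5, -209.4, 253.9]
orientation: [0.416, 3.107, -0.001]
force: [1.2, 0.6, 0.0]
finger_gap: 0.4
```

{"fn": "play_rows", "kwargs": {"increments": [[[-0.05,0.3,0],0,0],[[-0.1,0.5,0],0,0],[[-0.1,0.54,0],0,0],[[-0.1,0.54,0],0,0],[[-0.1,0.54,0],0,0],[[-0.1,0.54,0],0,0],[[-0.1,0.54,0],0,0],[[-0.1,0.54,0],0,0]]}}

```text
t: 10.0
eef_pos: [543.4, -4.0, 248.3]
orientation: [-0.414, -3.111, 0.0]
force: [-0.5, 0.6, -0.6]
finger_gap: 0.5
```

{"fn": "play_rows", "kwargs": {"increments": [[[-0.1,0.54,0],0,0],[[-0.1,0.54,0],0,0],[[-0.1,0.54,0],0,0],[[-0.1,0.54,0],0,0],[[-0.1,0.54,0],0,0],[[-0.1,0.54,0],0,0],[[-0.1,0.4,0],0,0],[[-0.06,0.2,0],0,0]]}}

```text
t: 10.8
eef_pos: [504.9, 188.4, 248.3]
orientation: [-0.41, -3.112, 0.001]
force: [0.5, 0.2, -1.0]
finger_gap: 0.5
```

{"fn": "play_rows", "kwargs": {"increments": [[[0,0,0],0,0],[[0,0,0],0,0],[[0,0,0],0,0]]}}

```text
t: 11.1
eef_pos: [507.4, 184.2, 249.5]
orientation: [-0.419, -3.113, 0.001]
force: [0.1, 0.1, 0.6]
finger_gap: 0.3
```

```bash
python3 - <<'E'
from h import *
from plant import get_obs
o=get_obs(); print(o['t'],o['eef_pos'])
c=vision.get_calibration('wrist'); im=vision.snapshot('wrist'); 
print([(d['score'],d['xy'],ray(c,[d['xy'][0]*640,d['xy'][1]*480],28)) for d in vision.landmark_of('wrist','empty_hollow')][:2])
im=im[:,:,::-1].copy()
for k,P in enumerate(([507,183,28],[*o['eef_pos'][:2],28])):
    p=proj(c,P);print(p); cv2.drawMarker(im,tuple(int(round(v)) for v in p),((0,0,255),(255,0,0))[k],0,10)
cv2.imwrite('pics/w2.png',im)
x,y=[int(v) for v in proj(c,[507,200,28])]
y0=max(0,y-75);x0=max(0,x-100)
cv2.imwrite('pics/w2z.png',cv2.resize(im[y0:y0+150,x0:x0+200],(800,600)));print(x0,y0)
E
```

```text
11.1 [507.4120648  184.19389529 249.48250772]
[(0.54, [0.2889, 0.4954], array([511.73310396,   8.33971847,  28.        ]))]
[318.34438973 197.51885768]
[319.39894345 197.5863474 ]
232 118
```

View pics/w2z.png

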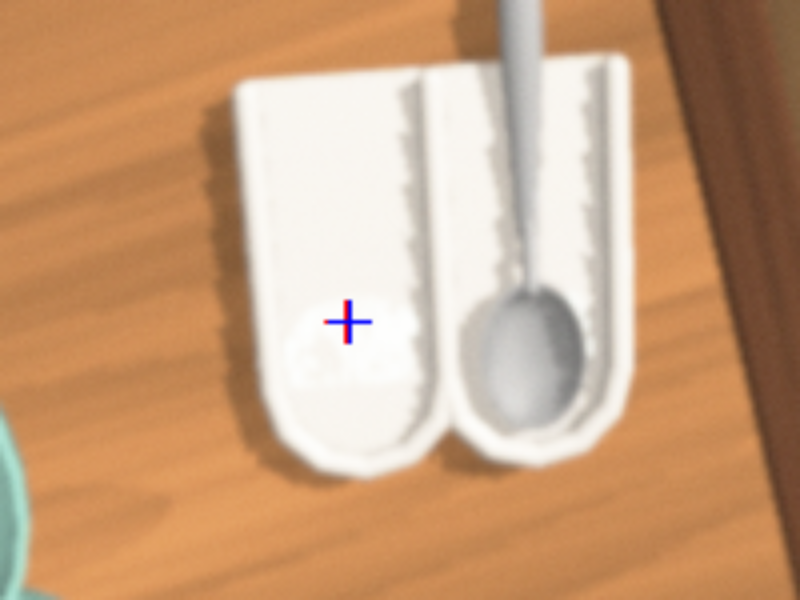

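The wrist view shows the aim point on the centre line of the empty hollow, about 13 mm past the rest's middle towards the round end (10 mm is wanted). The detector's hit at y = 8 lies on the bear plate, so I'm ignoring it. Descending now.

{"fn": "play_rows", "kwargs": {"increments": [[[-0.03,0,-0.3],0,0],[[0,0,-0.6],0,0],[[0,0,-0.6],0,0],[[0,0,-0.6],0,0],[[0,0,-0.6],0,0],[[0,0,-0.5],0,0],[[0,0,-0.3],0,0],[[0,0,-0.18],0,0]]}}

```text
t: 12.0
eef_pos: [505.3, 184.7, 64.3]
orientation: [-0.418, -3.112, 0.002]
force: [-0.4, 0.8, 0.6]
finger_gap: 0.5
```

{"fn": "play_rows", "kwargs": {"increments": [[[0,0,0],0,0],[[0,0,0],0,0],[[0,0,0],0,0]]}}

```text
t: 12.3
eef_pos: [506.6, 185.8, 66.6]
orientation: [0.416, 3.112, 0.001]
force: [-0.3, -0.2, -0.4]
finger_gap: 0.3
```

{"fn": "play_rows", "kwargs": {"increments": [[[-0.01,-0.05,-0.03],0,0],[[0,0,0],0,0],[[0,0,0],0,0],[[0,0,0],0,0],[[0,0,0],0,0],[[0,0,0],0,0],[[0,0,0],0,0],[[0,0,0],0,0]]}}

```text
t: 13.1
eef_pos: [505.2, 183.2, 64.1]
orientation: [0.416, 3.114, -0.0]
force: [-0.6, 0.2, -0.1]
finger_gap: 0.5
```

{"fn": "play_rows", "kwargs": {"increments": [[[0,0,0],0,0],[[0,0,0],0,0],[[0,0,0],0,0],[[0,0,0],0,0],[[0,0,0],0,0],[[0,0,0],0,0],[[0,0,0],0,0],[[0,0,0],0,0]]}}

```text
t: 13.9
eef_pos: [505.2, 183.2, 64.1]
orientation: [0.416, 3.114, -0.0]
force: [-0.8, -0.1, 0.4]
finger_gap: 0.4
```

{"fn": "play_rows", "kwargs": {"increments": [[[0,0,0],0,0],[[0,0,0],0,0],[[0,0,0],0,0],[[0,0,0],0,0],[[0,0,0],0,0],[[0,0,0],0,0],[[0,0,0],0,0],[[0,0,0],0,0]]}}

```text
t: 14.7
eef_pos: [505.2, 183.2, 64.1]
orientation: [-0.416, -3.114, -0.0]
force: [-0.2, 1.1, 0.3]
finger_gap: 0.5
```

```bash
python3 - <<'E'
from h import *
from plant import get_obs
o=get_obs(); print(o['t'],o['eef_pos'],o['force'])
im=vision.snapshot('scene')[:,:,::-1].copy()
for z,col in((o['eef_pos'][2],(255,0,0)),(28,(0,0,255))):
    p=proj(vision.get_calibration('scene'),[*o['eef_pos'][:2],z]); cv2.drawMarker(im,tuple(int(round(v)) for v in p),col,0,6)
cv2.imwrite('pics/s3.png',im)
E
```

```text
14.7 [505.22285957 183.18540536  64.10892627] [-0.24215292  1.14458314  0.29443556]
```

View pics/s3.png

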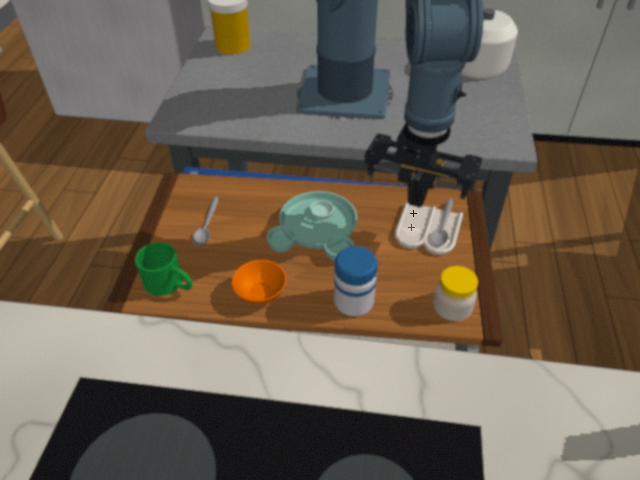

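The rendered fingertip looks about 10 px away from the projected TCP, so I'll check that before handing in.

```bash
python3 - <<'E'
from h import *
from plant import get_obs
o=get_obs(); e=o['eef_pos']; s=vision.get_calibration('scene'); t=vision.get_calibration('top')
print('spoon tip pred scene crop',(proj(s,[583.7,-204.8,64.6])-[130,120])*4)
R=cv2.Rodrigues(np.array(o['orientation']))[0]; print(R.round(3))
out=[]
for n,c in(('scene',s),('top',t)):
    im=vision.snapshot(n)[:,:,::-1]; p=proj(c,e); x,y=int(p[0])-37,int(p[1])-50
    z=cv2.resize(im[y:y+100,x:x+75],(375,500),interpolation=cv2.INTER_CUBIC)
    for P,col in((e,(255,0,0)),([e[0],e[1],28],(0,0,255)),(e-19*R[:,2],(0,255,0))):
        q=(proj(c,P)-[x,y])*5; cv2.drawMarker(z,tuple(int(v) for v in q),col,0,14,2)
    out.append(z)
cv2.imwrite('pics/z3.png',np.hstack(out))
E
```

```text
spoon tip pred scene crop [274.23945412 412.27532216]
[[-0.965  0.263  0.   ]
 [ 0.263  0.965  0.   ]
 [-0.     0.    -1.   ]]
```

View pics/z3.png

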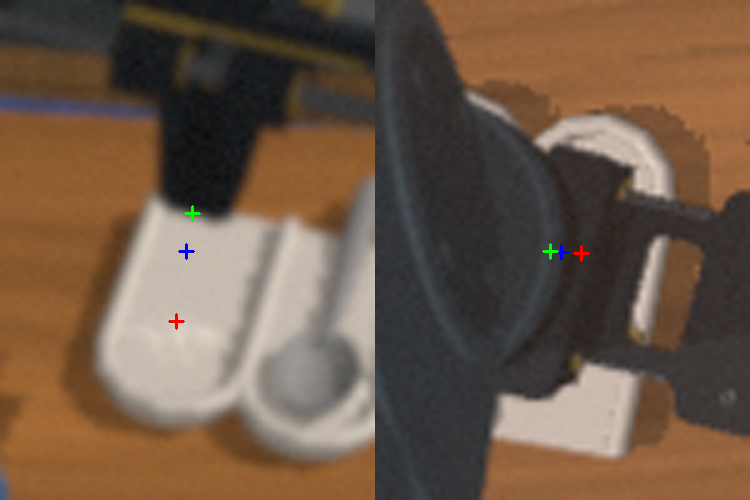

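```bash
python3 - <<'E'
from h import *
from plant import get_obs
o=get_obs(); e=np.array(o['eef_pos']); c=vision.get_calibration('wrist'); s=vision.get_calibration('scene')
R=cv2.Rodrigues(np.array(o['orientation']))[0]
for b in (0,10,19,30):
    print(b,'wrist',[proj(c,e+R@np.array([dx,0,-b])).round(1).tolist() for dx in(-9,0,9)],'scene',[proj(s,e+R@np.array([dx,0,-b])).round(1).tolist() for dx in(-9,0,9)])
im=vision.snapshot('wrist')[:,:,::-1]
cv2.imwrite('pics/w4.png',cv2.resize(im[180:330,220:420],(800,600),interpolation=cv2.INTER_CUBIC))
E
```

```text
0 wrist [[318.7, 289.4], [318.7, 275.1], [318.7, 260.3]] scene [[411.9, 216.3], [413.4, 213.3], [414.8, 210.2]]
10 wrist [[318.6, 297.8], [318.6, 282.8], [318.6, 267.4]] scene [[412.5, 212.3], [414.0, 209.3], [415.4, 206.2]]
19 wrist [[318.6, 306.1], [318.6, 290.5], [318.6, 274.5]] scene [[413.1, 208.7], [414.5, 205.6], [415.9, 202.6]]
30 wrist [[318.5, 317.4], [318.5, 301.1], [318.5, 284.1]] scene [[413.7, 204.2], [415.2, 201.1], [416.6, 198.1]]
```

View pics/w4.png

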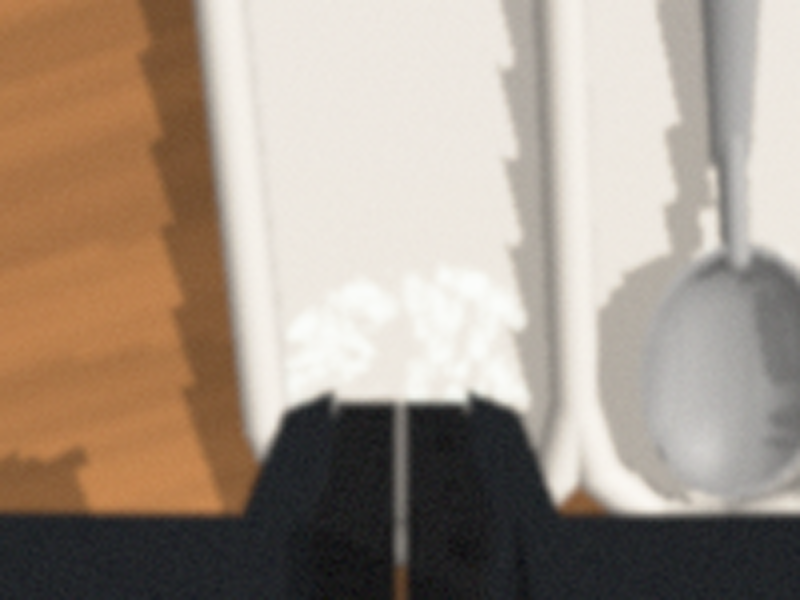

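Relative to the projected TCP, the drawn fingertip is off in opposite x directions in the two views. That rules out a sideways error. The drawn fingers simply end about 20 mm short of the TCP, so the tips are 36 mm (TCP) to about 57 mm (as drawn) above the hollow floor. Both readings are a few centimetres. The fingers are centred across the hollow and nothing has been disturbed, so I'm handing in.

```bash
python3 - <<'E'
from plant import get_obs, close_job
o=get_obs(); print(o['t'],o['eef_pos'],o['qd'].round(3) if hasattr(o['qd'],'round') else o['qd'])
print(close_job())
E
```

```text
14.9 [505.2504052  183.16383399  64.10362432] [-0.    -0.    -0.     0.002 -0.    -0.001 -0.002]
the job is handed in; nothing more can be done
None
```

The arm pointed down at the stray spoon's bowl, then at the empty hollow of the spoon rest, and finished there. The job is handed in at about 15 s; no verdict comes back.

- **Spoon bowl:** with the fingers closed, the TCP came down to about (583, -208, 65), 39 mm above the bowl point. It was 4 mm off in y when it first settled, so I corrected that. The steady hold after the correction was about 2.1 s; counting the time before it, the arm was over the bowl for about 3.8 s.
- **Travel:** it crossed between the two places at z of about 250, roughly 120 mm above the tallest thing, the cup.
- **Empty hollow:** it came down to (505, 183, 64), 36 mm above the floor on the hollow's centre line, and held there from about t = 12.3 s to the end at 14.9 s. It was still there, motionless, at hand-in.

**Checks:**
- The wrist force stayed around 1 N, and nothing looked moved in the last scene picture.
- The top, scene and wrist cameras agreed on the bowl to within about 4 mm. For the hollow I used the top view's position. The wrist view put that point on the centre line and about 13 mm past the middle (10 mm wanted), so I moved the aim back 1.5 mm.

**Disagreements:**
- The detector's only hit for the empty hollow lay on the bear plate, so I ignored it.
- The fingers as drawn end about 20 mm short of the stated TCP. The visible tips are therefore about 55–60 mm above the two points, where the stated TCP gives 36–39 mm.

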